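# Hold a plate pile against the sprung stop for clamping

### The arm

A 7-joint arm with a two-finger parallel gripper is mounted at the origin on the work surface. World frame = base frame: x ahead of the robot, y to its left, z up, the work surface at z = 0. Lengths are in m, angles in rad, forces in N, time in s.
With the tool pointing down it reaches from about 0.425 to 0.825 m from the base axis. Payload 3.6 kg.
Tool frame: the origin (TCP) lies on the centre line of the jaws, within the pads' length; the fingertips stand 11 mm ahead of it and the grasp point (between the pads) lies 8 mm behind it; z points along the fingers, y is the line along which they close (so a half turn about z gives the same grasp; the last joint's range is limited). The gripper opens to 85 mm and grips with 20 to 120 N. Pads are 22 mm wide; open, the fingers measure 114 mm over their backs; the gripper's body (76 mm by 85 mm) begins 54 mm behind the grasp point. The pads swing forward as they close: fully open they stand 13 mm farther back than shut.
Start: joints at [-1.137, 0.615, -0.013, 1.423, 0.008, 1.103, -0.04], TCP at [0.289, 0.582, 0.242] pointing down, gripper open.
Joint ranges: [-3.12, 3.12], [-0.3, 2.06], [-1.34, 1.32], [0.26, 2.42], [-1.36, 4.5], [0.01, 1.98], [-2.84, 2.84]. Speed limits (rad/s): [2.79, 2.79, 3.14, 3.14, 3.14, 3.14, 3.14].

### API

Orientations are given as [roll, pitch, yaw] about the fixed x, y, z axes, in that order (R = Rz(yaw) Ry(pitch) Rx(roll)).
In Python, from bench import bot gives the robot as it stands. The module is installed in compiled form; this text tells all that it offers.
- The arm moves only by the tool apply_moves, never from a script. Its argument "steps" is a list of rows, each an object of numbers: "hand": the closure, from -1 (fully open) to 1 (shut); "x", "y", "z": the shift along the tool's x, y, z in a scale on which 1.0 is 80 cm; "rx", "ry", "rz": the turn, a rotation vector about the tool's x, y, z in a scale on which 1.0 is 2 pi rad. A call has 1 to 20 rows; each row is the pose to reach, as a shift and turn from the pose commanded when the call began, along the tool's axes at that moment; what a row does not reach only later rows make up. A row lasts 1/8 s, in which the tool goes at most 62.5 mm and 10.7 degrees, less where a joint would pass 70% of its speed; a pose out of reach is approached as far as the arm can. A call with a gripper value outside its range is refused whole. The fingers move at their own pace and stop on an object; "grip_force" is the grip in N (left out, the last holds). Time passes only in rows, so rows that repeat a pose let the fingers close. It gives the time, the measured TCP pose, the force, the opening and the grip force at its end, in the units of the state.
- bot.state(): the state, without advancing time (a new reading comes with each control period).
- bot.capture(name): name is "scene" or "top"; returns a dict with "image" (420x560x3 uint8, red, green, blue), "fx", "fy", "cx", "cy" (pixels), "origin" and "rotation" of the camera in the world. Camera axes: x right, y up, looking along -z (the intrinsics and any distortion apply to the point x, -y, -z); pixel columns grow to the right and rows downward; lengths in m; the calibration is good to about 2 mm. A picture is of the moment at which its call begins. There is no depth.
- bot.finish_job(): hands the job in; it is judged then, once.
The state is a dict: "clock": time; "q": joint angles; "dq": joint speeds; "joint_torque": joint torques, N m; "tool_pos": TCP position; "ee_rot": TCP orientation; "ft_force": force on the tool from outside, world axes, zero at the start; "torque": the same for the moment, N m; "finger_gap": finger opening in m; "finger_force": force on a finger pad.
Only numpy, scipy, OpenCV 4.12 (cv2) and the standard library are available. Lean on these libraries where they do the work, as an engineer would, in place of code of your own. Each camera call takes 0.05 s, during which the arm holds its last target. There are 200 camera calls.

### The job

Lay the long loose two-hole plate squarely on its twin in the clamping fixture, edges flush, then slide the pile, flat on the bed and square to the sprung end stop, centred across it, and press it endwise with a steady push until the stop is about halfway in (about 10 N), never bottoming it out. Finish while still holding it pressed there, so that I can clamp it, and leave the other things on the bench where they are.

Things in the scene. Friction and masses are not known exactly. Their poses are not given: they have to be found in the camera images.
- fixture: clamping fixture, fixed to the bench: a flat grey bed 300 (x) x 120 (y) x 10 mm thick, its top faced with slippery black plastic (friction about 0.1), with an anchor block 100 mm wide and 55 mm high above the bench at its +x end. Origin: centre of the bed's underside, at bench height; +x points along the bed to the stop (the way to push), z up. The bed's upper face is at z = 10 mm
- stop_face (a point): centre of the front face of the sprung stop pad, which the pile is pressed against; the face is 90 mm wide, 40 mm high (from 13 to 53 mm above the bench) and upright; it moves with the pad. x is the pushing direction (into the stop), y across, same axes as the fixture. Unpressed it stands 60 mm from the fixture's origin along its x, at y = 0 and 33 mm above the bench
- stop (a joint): how far the stop pad is pushed in, m: 0 when free, 0.025 when bottomed out. Its spring pushes back with 0.8 N per mm (800 N/m), with no preload, so about 10 N at 0.0125
- lower_plate: aluminium plate 130 x 50 x 15 mm, about 0.25 kg, with two 12 mm holes 45 mm either side of its centre along its length. Origin: centre of its underside; x along its 130 mm length, y along its 50 mm width, z up when flat. It is the same either way round. It lies loose on the fixture's bed (its twin goes on top), a little askew, its near end 20 to 50 mm short of the stop
- upper_plate: aluminium plate 130 x 50 x 15 mm, about 0.25 kg, with two 12 mm holes 45 mm either side of its centre along its length. Origin: centre of its underside; x along its 130 mm length, y along its 50 mm width, z up when flat. It is the same either way round. It lies loose on the bench, to the right of the fixture, beside the shorter offcut; which of the two is nearer the robot varies
- offcut: a similar but shorter aluminium plate, 85 x 50 x 15 mm, with one hole in its middle; not part of the job. Origin: centre of its underside
- screwdriver: a screwdriver lying on the bench; not part of the job
- wrench: a steel wrench lying on the bench; not part of the job
- spray_can: a spray can, 60 mm across, 170 mm tall; not part of the job
- cup: an empty cup, 72 mm across, 85 mm tall; not part of the job
- bushing: a brass bushing, 44 mm across, 30 mm tall, standing on end; not part of the job
Things that resemble listed ones, but are neither listed nor needed, are in the scene too. Leave any purple look-alike of the upper_plate alone.

How it is judged:
By the outcome, as a careful person would: the job done as asked, in the order asked, and still so for the second after the job is handed in, while the arm keeps its last pose, push and grip.
It also fails if it takes over 42 s, if anything falls off the work surface, if the arm or the gripper's body presses on something with over 40 N, if the wrist force passes 120 N, or if a joint passes its speed limit or range.

## Working session

There is one attempt and no reset: what is moved stays moved. The work goes in short steps, Python scripts to look and compute and a tool call to move; the robot and the scene stay as the last step left them, time stands still between calls to the robot, and variables do not carry over. Pictures are saved under pics/ and viewed, at most 10 in all, crops included, and the job is handed in when it is done.

Besides the shell and the picture viewer there is one more tool, called after "Emit:" as name(argument=value, ...), one argument or row to a line, values as JSON. apply_moves: Moves the arm, as the interface text tells. Its arguments: {"type":"object","properties":{"steps":{"type":"array","items":{"type":"object","properties":{"hand":{"type":"number"},"x":{"type":"number"},"y":{"type":"number"},"z":{"type":"number"},"rx":{"type":"number"},"ry":{"type":"number"},"rz":{"type":"number"}}}},"grip_force":{"type":"number"}},"required":["steps"]}

```bash
mkdir -p pics
cat > h.py <<'E'
import numpy as np, cv2
from bench import bot
def cap(n,f):
    c=bot.capture(n); cv2.imwrite(f,cv2.cvtColor(c['image'],cv2.COLOR_RGB2BGR)); 
    import pickle; pickle.dump(c,open(f[:-3]+'pkl','wb')); return c
def load(f):
    import pickle; return pickle.load(open(f,'rb'))
def px2w(c,u,v,z):
    d=np.array([(u-c['cx'])/c['fx'],-(v-c['cy'])/c['fy'],-1]); d=np.array(c['rotation'])@d
    o=np.array(c['origin']); return o+d*(z-o[2])/d[2]
def w2px(c,p):
    q=np.array(c['rotation']).T@(np.array(p)-c['origin']); return c['cx']+c['fx']*q[0]/-q[2], c['cy']-c['fy']*q[1]/-q[2]
E
python3 - <<'E'
from h import *
for n in('scene','top'):
    c=cap(n,f'pics/{n}0.png'); print({k:v for k,v in c.items() if k!='image'})
a=cv2.imread('pics/top0.png'); cv2.imwrite('pics/top0b.png',cv2.resize(a,(800,600)))
print(bot.state())
E
```

```text
{'fx': 473.3983496754719, 'fy': 473.3983496754719, 'cx': 281.44745628498663, 'cy': 211.69166084546873, 'origin': array([1.09739681, 0.70586048, 0.87055642]), 'rotation': array([0.8479789 , 0.01465136, 2.44955235])}
{'fx': 433.433469470075, 'fy': 433.433469470075, 'cx': 278.96022973893275, 'cy': 204.69501029831648, 'origin': array([0.2233292 , 0.0049274 , 1.44893592]), 'rotation': array([ 0.21700168, -0.00629938, -1.62930309])}
{'clock': 0.1, 'q': array([-1.13649882,  0.61586093, -0.01261397,  1.42476539,  0.00811809,
        1.1033941 , -0.04040233]), 'dq': array([-7.75420541e-05, -3.16015545e-03, -1.40585344e-03, -3.65879003e-03,
        1.97322154e-03, -3.23089514e-04, -1.78816644e-03]), 'joint_torque': array([ 1.72542132e-03, -4.70380783e+01,  2.60124011e-01, -1.71572828e+01,
        1.00131499e-02,  5.85990419e-03,  1.90105126e-06]), 'tool_pos': array([0.28872709, 0.58160491, 0.24122016]), 'ee_rot': array([-3.13921588e+00,  4.81943146e-05,  2.68086465e+00]), 'ft_force': array([-0.21449977, -0.48066892, -0.50893357]), 'torque': array([ 0.01153041,  0.02335756, -0.01481142]), 'finger_force': 0.0, 'finger_gap': 0.0857743848493237}
```

View pics/top0b.png

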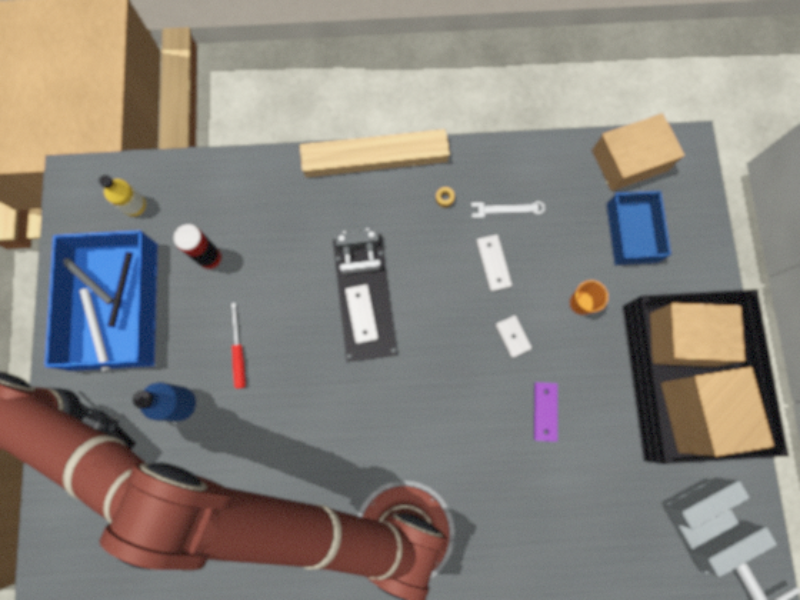

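View pics/scene0.png

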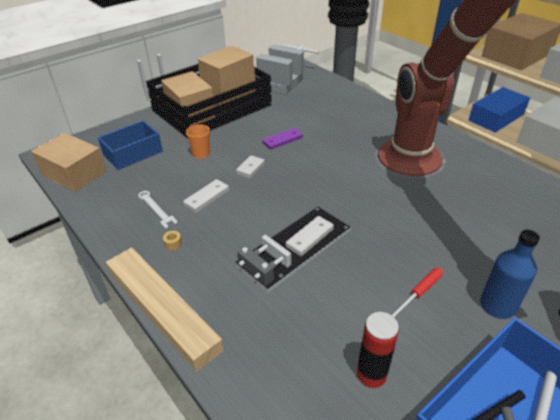

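The top view (800 px wide) holds four candidates for the long plate:
- A white two-hole plate at (494,262), right of the fixture. This is my choice.
- The short one-hole offcut at (513,336).
- A purple look-alike at (546,411).
- The twin already on the bed at (361,313).

The scene view agrees: long plate (206,194), offcut (250,166), purple (283,138), twin (310,235). I'll check the choice in a close crop.

```bash
cat >> h.py <<'E'
from scipy.spatial.transform import Rotation as Ro
_w=w2px; _p=px2w
def _fix(c):
    c=dict(c); 
    if np.ndim(c['rotation'])==1: c['rotation']=Ro.from_euler('xyz',c['rotation']).as_matrix()
    return c
def px2w(c,u,v,z): return _p(_fix(c),u,v,z)
def w2px(c,p): return _w(_fix(c),p)
E
python3 - <<'E'
from h import *
a=cv2.imread('pics/top0.png'); 
cr=a[150:260,225:385]; cv2.imwrite('pics/crop1.png',cv2.resize(cr,(800,550),interpolation=cv2.INTER_CUBIC))
b=cv2.imread('pics/scene0.png'); cr=b[140:290,170:370]; cv2.imwrite('pics/crop2.png',cv2.resize(cr,(800,600),interpolation=cv2.INTER_CUBIC))
E
```

```text
(no output)
```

View pics/crop1.png

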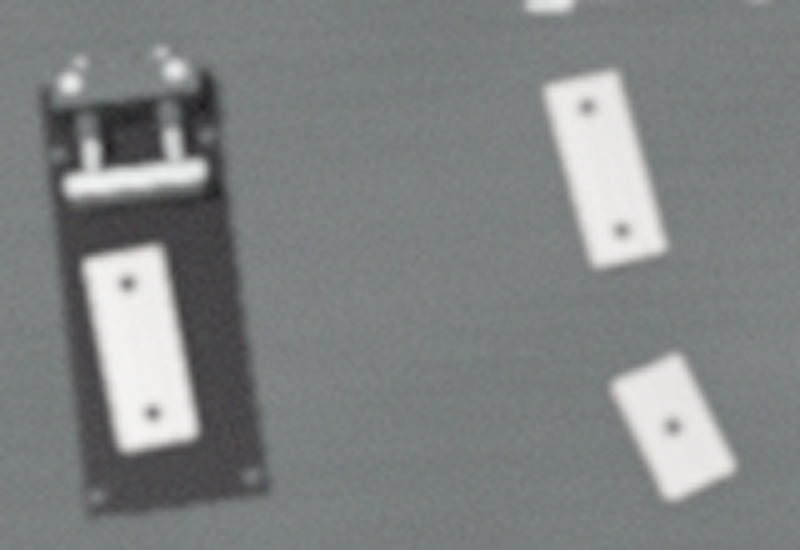

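View pics/crop2.png

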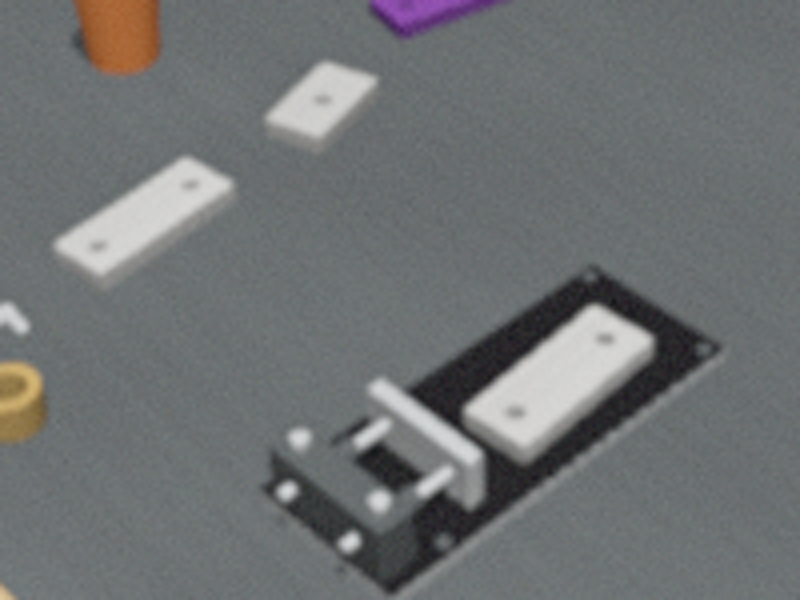

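The crops confirm it: the long plate at crop (605,170) has two holes, and the offcut at (672,427) is shorter with one. Next I measure plates and bed.

```bash
cat >> h.py <<'E'
def blobs(c,z,thr=170,roi=None,show=True):
    "white plates: refine world rectangles (z top)"
    g=c['image'].min(axis=2).astype(np.float32); s=4
    G=cv2.resize(g,None,fx=s,fy=s,interpolation=cv2.INTER_CUBIC)
    m=(G>thr).astype(np.uint8)
    out=[]
    for k in cv2.findContours(m,cv2.RETR_EXTERNAL,cv2.CHAIN_APPROX_NONE)[0]:
        if cv2.contourArea(k)<120*s*s: continue
        P=(k[:,0]+.5)/s-.5
        if roi is not None and not (roi[0]<P[:,0].mean()<roi[2] and roi[1]<P[:,1].mean()<roi[3]): continue
        W=np.array([px2w(c,u,v,z)[:2] for u,v in P])
        r=cv2.minAreaRect((W*1000).astype(np.float32))
        out.append((P.mean(0).round(1),np.round(r[0],1),np.round(r[1],1),round(r[2],2)))
    return out
E
python3 - <<'E'
from h import *
for n,roi in(('top',(225,150,385,260)),('scene',(170,140,370,290))):
    c=load(f'pics/{n}0.pkl')
    for z in (.015,.025):
        for thr in (140,170,190):
            for o in blobs(c,z,thr,roi): print(n,z,thr,*o)
c=load('pics/top0.pkl')
def cp(u,v,z): return np.round(1000*px2w(c,225+(u+.5)/5-.5,150+(v+.5)/5-.5,z),1)[:2]
for n,z,pts in(('bed',.01,[(90,515),(268,488),(42,90),(213,75)]),('bedscrews',.01,[(97,496),(252,476),(58,154),(207,135)]),('low holes',.025,[(127,283),(152,413)]),('up holes',.015,[(588,106),(622,230)]),('padtop',.053,[(65,186),(207,170)])):
    print(n,*[cp(u,v,z) for u,v in pts])
c=load('pics/scene0.pkl')
def cp(u,v,z): return np.round(1000*px2w(c,170+(u+.5)/4-.5,140+(v+.5)/4-.5,z),1)[:2]
for n,z,pts in(('bed',.01,[(591,266),(722,348),(264,489)]),('bedscrews',.01,[(590,275),(704,349),(444,541)]),('low holes',.025,[(515,412),(606,339)]),('up holes',.015,[(97,246),(191,185)]),('padtop near edge',.053,[(376,380),(484,460)])):
    print(n,*[cp(u,v,z) for u,v in pts])
E
```

```text
top 0.015 140 [359.2 234.9] [ 420. -284.] [94.3 59.2] 20.97
top 0.015 140 [252.6 219.2] [494.2  68.8] [137.6  57.1] 8.26
top 0.015 140 [251.3 183.3] [623.2  68. ] [43.6 98.9] 4.87
top 0.015 140 [345.5 183.3] [ 601.1 -254.7] [139.6  60.8] 10.35
top 0.015 170 [359.2 234.9] [ 420.1 -284.1] [89.4 53.8] 20.99
top 0.015 170 [252.6 219.2] [494.2  68.9] [134.4  54. ] 8.28
top 0.015 170 [251.4 183.4] [623.1  67.8] [38.7 95.4] 4.5
top 0.015 170 [345.5 183.3] [ 601.1 -254.7] [134.4  55.2] 10.13
top 0.015 190 [359.2 234.9] [ 420.  -284.1] [86.2 50.8] 21.0
top 0.015 190 [252.6 219.2] [494.2  68.8] [132.1  51.5] 8.29
top 0.015 190 [345.5 183.3] [ 600.8 -254.8] [131.5  51.8] 9.94
top 0.025 140 [359.2 234.9] [ 418.7 -282. ] [93.6 58.8] 20.97
top 0.025 140 [252.6 219.2] [492.3  68.4] [136.6  56.7] 8.26
top 0.025 140 [251.3 183.3] [620.4  67.5] [43.3 98.2] 4.87
top 0.025 140 [345.5 183.3] [ 598.5 -252.9] [138.6  60.4] 10.35
top 0.025 170 [359.2 234.9] [ 418.8 -282. ] [88.8 53.4] 20.99
top 0.025 170 [252.6 219.2] [492.4  68.5] [133.5  53.6] 8.28
top 0.025 170 [251.4 183.4] [620.4  67.4] [38.5 94.8] 4.5
[... 1419 characters left out ...]
.5] [ 428.9 -271. ] [86.2 50.6] 21.76
scene 0.025 190 [309.3 233.4] [492.9  71. ] [128.6  49.3] 8.18
scene 0.025 190 [205.4 193.4] [ 607.2 -241.3] [126.5  48.2] 10.18
scene 0.025 190 [250.  164.5] [ 428.5 -271. ] [80.1 45.6] 21.23
bed [384.  107.3] [395.1 -11.7] [679.9 128.5] [684.1   9.7]
bedscrews [396.3 102.1] [403.7  -1.5] [633.3 119.2] [641.1  16.1]
low holes [536.6  75.1] [447.5  62.4]
up holes [ 645.5 -247.4] [ 556.5 -262.7]
padtop [598.8 111.9] [604.4  17.1]
bed [393.7  -6.4] [384.6 110.8] [689.   16.8]
bedscrews [4.007e+02 1.000e-01] [394.3 103.8] [631.5 120.8]
low holes [537.8  77.9] [448.4  66. ]
up holes [ 646.6 -244.1] [ 557.5 -258.7]
padtop near edge [603.4  21.9] [596.6 116.9]
```

```bash
cat >> h.py <<'E'
def go(x,y,z,yawdeg,ref=None):
    s=bot.state(); p=np.array(s['tool_pos']); R0=Ro.from_euler('xyz',s['ee_rot'])
    R1=Ro.from_euler('xyz',[np.pi,0,np.radians(yawdeg)])
    d=R0.inv().apply(np.array([x,y,z])-p)*100; r=(R0.inv()*R1).as_rotvec()
    print('xyz cm',d.round(3),'r',r.round(4),'pos',p.round(4),'rot',np.degrees(s['ee_rot']).round(2),'F',np.round(s['ft_force'],1),'t',s['clock'],'gap',s['finger_gap'],'q',np.round(s['q'],2))
E
python3 -c "
from h import *
go(.6012,-.2535,.12,10.1)"
```

```text
xyz cm [-65.117 -60.881  12.27 ] r [-9.0000e-04  3.0000e-03  2.5046e+00] pos [0.2887 0.5816 0.2412] rot [-179.86    0.    153.6 ] F [-0.2 -0.5 -0.5] t 0.1 gap 0.0857743848493237 q [-1.14  0.62 -0.01  1.42  0.01  1.1  -0.04]
```

The rows are not in the units I measure in: shifts go in shares of 80 cm and turns go in shares of 2 pi rad. I convert before sending: -65.1 cm / 80 = -0.8138, -60.9 cm / 80 = -0.7613, 2.505 rad / 6.2832 = 0.3987.

Emit:
apply_moves(
  steps=[
    {"x":-0.8138,"y":-0.7613,"z":0,"rz":0.3987,"hand":-1},
    {"x":-0.8138,"y":-0.7613,"z":0,"rz":0.3987,"hand":-1},
    {"x":-0.8138,"y":-0.7613,"z":0,"rz":0.3987,"hand":-1},
    {"x":-0.8138,"y":-0.7613,"z":0,"rz":0.3987,"hand":-1},
    {"x":-0.8138,"y":-0.7613,"z":0,"rz":0.3987,"hand":-1},
    {"x":-0.8138,"y":-0.7613,"z":0,"rz":0.3987,"hand":-1},
    {"x":-0.8138,"y":-0.7613,"z":0,"rz":0.3987,"hand":-1},
    {"x":-0.8138,"y":-0.7613,"z":0,"rz":0.3987,"hand":-1},
    {"x":-0.8138,"y":-0.7613,"z":0,"rz":0.3987,"hand":-1},
    {"x":-0.8138,"y":-0.7613,"z":0,"rz":0.3987,"hand":-1},
    {"x":-0.8138,"y":-0.7613,"z":0,"rz":0.3987,"hand":-1},
    {"x":-0.8138,"y":-0.7613,"z":0,"rz":0.3987,"hand":-1},
    {"x":-0.8138,"y":-0.7613,"z":0,"rz":0.3987,"hand":-1},
    {"x":-0.8138,"y":-0.7613,"z":0.075,"rz":0.3987,"hand":-1},
    {"x":-0.8138,"y":-0.7613,"z":0.1525,"rz":0.3987,"hand":-1},
    {"x":-0.8138,"y":-0.7613,"z":0.1525,"rz":0.3987,"hand":-1},
    {"x":-0.8138,"y":-0.7613,"z":0.1525,"rz":0.3987,"hand":-1},
    {"x":-0.8138,"y":-0.7613,"z":0.1525,"rz":0.3987,"hand":-1},
  ],
)

```text
$.steps[0]: bad value
```

```bash
python3 -c "
from h import *
go(.6012,-.2535,.015,10.1)"
```

```text
xyz cm [-65.117 -60.856  22.77 ] r [-9.0000e-04  3.0000e-03  2.5046e+00] pos [0.2887 0.5816 0.2412] rot [-179.86    0.    153.6 ] F [-0.2 -0.5 -0.5] t 0.1 gap 0.0857743848493237 q [-1.14  0.62 -0.01  1.42  0.01  1.1  -0.04]
```

Converted, -65.1 cm / 80 = -0.8138, -4.34 cm / 80 = -0.0543, 0.167 rad / 6.2832 = 0.0266.

Emit:
apply_moves(
  steps=[
    {"x":-0.0543,"y":-0.0508,"z":0,"rz":0.0266,"hand":-1},
    {"x":-0.1085,"y":-0.1015,"z":0,"rz":0.0532,"hand":-1},
    {"x":-0.1628,"y":-0.1523,"z":0,"rz":0.0797,"hand":-1},
    {"x":-0.217,"y":-0.203,"z":0,"rz":0.1063,"hand":-1},
    {"x":-0.2713,"y":-0.2538,"z":0,"rz":0.1329,"hand":-1},
    {"x":-0.3255,"y":-0.3045,"z":0,"rz":0.1595,"hand":-1},
    {"x":-0.3798,"y":-0.3553,"z":0,"rz":0.1861,"hand":-1},
    {"x":-0.434,"y":-0.406,"z":0,"rz":0.2126,"hand":-1},
    {"x":-0.4883,"y":-0.4568,"z":0,"rz":0.2392,"hand":-1},
    {"x":-0.5425,"y":-0.5075,"z":0,"rz":0.2658,"hand":-1},
    {"x":-0.5968,"y":-0.5583,"z":0,"rz":0.2924,"hand":-1},
    {"x":-0.651,"y":-0.609,"z":0,"rz":0.3189,"hand":-1},
    {"x":-0.7053,"y":-0.6598,"z":0.0125,"rz":0.3455,"hand":-1},
    {"x":-0.7595,"y":-0.7105,"z":0.025,"rz":0.3721,"hand":-1},
    {"x":-0.8138,"y":-0.7613,"z":0.05,"rz":0.3987,"hand":-1},
    {"x":-0.8138,"y":-0.7613,"z":0.1125,"rz":0.3987,"hand":-1},
    {"x":-0.8138,"y":-0.7613,"z":0.1525,"rz":0.3987,"hand":-1},
    {"x":-0.8138,"y":-0.7613,"z":0.1525,"rz":0.3987,"hand":-1},
  ],
)

```text
$.steps[0]: bad value
```

```bash
python3 -c "
from h import *
go(.6012,-.2535,.015,10.1)"
```

```text
xyz cm [-65.117 -60.856  22.77 ] r [-9.0000e-04  3.0000e-03  2.5046e+00] pos [0.2887 0.5816 0.2412] rot [-179.86    0.    153.6 ] F [-0.2 -0.5 -0.5] t 0.1 gap 0.0857743848493237 q [-1.14  0.62 -0.01  1.42  0.01  1.1  -0.04]
```

Converted, -4.34 cm / 80 = -0.0543, -4.06 cm / 80 = -0.0508, 0.167 rad / 6.2832 = 0.0266.

Emit:
apply_moves(
  steps=[
    {"x":-0.0543,"y":-0.0508,"z":0,"rx":0,"ry":0,"rz":0.0266,"hand":-1},
  ],
)

```text
clock: 0.22
tool_pos: [0.306, 0.5299, 0.2407]
ee_rot: [-3.141, -0.004, 2.518]
ft_force: [0.2, -0.2, 0.1]
finger_gap: 0.0855
finger_force: 0.0
```

All seven keys are required. Continuing with the remainder.

```bash
python3 -c "
from h import *
go(.6012,-.2535,.12,10.1)"
```

```text
xyz cm [-69.754 -46.358  11.79 ] r [-5.1000e-03 -1.8000e-03  2.3418e+00] pos [0.306  0.5299 0.2407] rot [-179.98   -0.24  144.28] F [ 0.2 -0.2  0.1] t 0.225 gap 0.08552941458698626 q [-1.1   0.56  0.03  1.54 -0.02  1.04 -0.12]
```

Converted, -69.7 cm / 80 = -0.8713, -46.4 cm / 80 = -0.58, 2.342 rad / 6.2832 = 0.3727.

Emit:
apply_moves(
  steps=[
    {"x":-0.8713,"y":-0.58,"z":0,"rx":0,"ry":0,"rz":0.3727,"hand":-1},
    {"x":-0.8713,"y":-0.58,"z":0,"rx":0,"ry":0,"rz":0.3727,"hand":-1},
    {"x":-0.8713,"y":-0.58,"z":0,"rx":0,"ry":0,"rz":0.3727,"hand":-1},
    {"x":-0.8713,"y":-0.58,"z":0,"rx":0,"ry":0,"rz":0.3727,"hand":-1},
    {"x":-0.8713,"y":-0.58,"z":0,"rx":0,"ry":0,"rz":0.3727,"hand":-1},
    {"x":-0.8713,"y":-0.58,"z":0,"rx":0,"ry":0,"rz":0.3727,"hand":-1},
    {"x":-0.8713,"y":-0.58,"z":0,"rx":0,"ry":0,"rz":0.3727,"hand":-1},
    {"x":-0.8713,"y":-0.58,"z":0,"rx":0,"ry":0,"rz":0.3727,"hand":-1},
    {"x":-0.8713,"y":-0.58,"z":0,"rx":0,"ry":0,"rz":0.3727,"hand":-1},
    {"x":-0.8713,"y":-0.58,"z":0,"rx":0,"ry":0,"rz":0.3727,"hand":-1},
    {"x":-0.8713,"y":-0.58,"z":0,"rx":0,"ry":0,"rz":0.3727,"hand":-1},
    {"x":-0.8713,"y":-0.58,"z":0,"rx":0,"ry":0,"rz":0.3727,"hand":-1},
    {"x":-0.8713,"y":-0.58,"z":0,"rx":0,"ry":0,"rz":0.3727,"hand":-1},
    {"x":-0.8713,"y":-0.58,"z":0,"rx":0,"ry":0,"rz":0.3727,"hand":-1},
    {"x":-0.8713,"y":-0.58,"z":0,"rx":0,"ry":0,"rz":0.3727,"hand":-1},
    {"x":-0.8713,"y":-0.58,"z":0.075,"rx":0,"ry":0,"rz":0.3727,"hand":-1},
    {"x":-0.8713,"y":-0.58,"z":0.15,"rx":0,"ry":0,"rz":0.3727,"hand":-1},
    {"x":-0.8713,"y":-0.58,"z":0.15,"rx":0,"ry":0,"rz":0.3727,"hand":-1},
  ],
)

```text
clock: 2.48
tool_pos: [0.5986, -0.2534, 0.1172]
ee_rot: [-3.132, 0.009, 0.174]
ft_force: [-0.2, 1.0, -0.1]
finger_gap: 0.0853
finger_force: 0.0
```

```bash
python3 -c "
from h import *
go(.6012,-.2535,.015,10.1)"
```

```text
xyz cm [ 0.348  0.153 10.22 ] r [-0.0095  0.0091 -0.0023] pos [ 0.5986 -0.2534  0.1172] rot [-179.46    0.52    9.97] F [-0.2  1.  -0.1] t 2.475 gap 0.08525578593361115 q [ 0.04  0.82  0.61  1.56 -0.55  0.95 -0.57]
```

Converted, 8.2 cm / 80 = 0.1025, 0.33 cm / 80 = 0.0041, -0.0095 rad / 6.2832 = -0.0015.

Emit:
apply_moves(
  steps=[
    {"x":0.0041,"y":0.0016,"z":0.05,"rx":-0.0015,"ry":0.0014,"rz":-0.0003,"hand":-1},
    {"x":0.0041,"y":0.0016,"z":0.1025,"rx":-0.0015,"ry":0.0014,"rz":-0.0003,"hand":-1},
    {"x":0.0041,"y":0.0016,"z":0.1025,"rx":-0.0015,"ry":0.0014,"rz":-0.0003,"hand":-1},
    {"x":0.0041,"y":0.0016,"z":0.1025,"rx":-0.0015,"ry":0.0014,"rz":-0.0003,"hand":-1},
  ],
)

```text
clock: 2.98
tool_pos: [0.6068, -0.26, 0.0437]
ee_rot: [3.129, -0.013, 0.175]
ft_force: [-0.3, 0.1, 1.1]
finger_gap: 0.0853
finger_force: 0.0
```

```bash
python3 -c "
from h import *
go(.6012,-.2535,.015,10.1)"
```

```text
xyz cm [-0.479 -0.774  2.855] r [ 0.0129 -0.0131 -0.0017] pos [ 0.6068 -0.26    0.0437] rot [179.26  -0.75  10.01] F [-0.3  0.1  1.1] t 2.975 gap 0.08525254988798363 q [ 0.07  0.91  0.55  1.6  -0.62  0.79 -0.51]
```

Emit:
apply_moves(
  steps=[
    {"x":0,"y":0,"z":0,"rx":0,"ry":0,"rz":0,"hand":-1},
    {"x":0,"y":0,"z":0,"rx":0,"ry":0,"rz":0,"hand":-1},
    {"x":0,"y":0,"z":0,"rx":0,"ry":0,"rz":0,"hand":-1},
  ],
)

```text
clock: 3.35
tool_pos: [0.6052, -0.2592, 0.0411]
ee_rot: [3.132, -0.01, 0.174]
ft_force: [0.9, 1.2, 0.0]
finger_gap: 0.0849
finger_force: 0.0
```

```bash
python3 -c "
from h import *
go(.6012,-.2535,.015,10.1);print(bot.state()['dq'])"
```

```text
xyz cm [-0.322 -0.656  2.597] r [ 0.01   -0.0099 -0.0024] pos [ 0.6052 -0.2592  0.0411] rot [179.43  -0.57   9.97] F [0.9 1.2 0. ] t 3.35 gap 0.08487570177208871 q [ 0.07  0.92  0.55  1.6  -0.62  0.79 -0.51]
[ 0.000492    0.0094296  -0.00413877  0.00339772 -0.00287049 -0.00426971
  0.000401  ]
```

Converted, 2.5 cm / 80 = 0.0313, -0.66 cm / 80 = -0.0083, -0.01 rad / 6.2832 = -0.0016.

Emit:
apply_moves(
  steps=[
    {"x":-0.004,"y":-0.0083,"z":0.0163,"rx":0.0016,"ry":-0.0016,"rz":-0.0003,"hand":-1},
    {"x":-0.004,"y":-0.0083,"z":0.0313,"rx":0.0016,"ry":-0.0016,"rz":-0.0003,"hand":-1},
    {"x":-0.004,"y":-0.0083,"z":0.0313,"rx":0.0016,"ry":-0.0016,"rz":-0.0003,"hand":-1},
    {"x":-0.004,"y":-0.0083,"z":0.0313,"rx":0.0016,"ry":-0.0016,"rz":-0.0003,"hand":-1},
    {"x":-0.004,"y":-0.0083,"z":0.0313,"rx":0.0016,"ry":-0.0016,"rz":-0.0003,"hand":-1},
  ],
)

```text
clock: 3.98
tool_pos: [0.6011, -0.2537, 0.0156]
ee_rot: [3.141, 0.001, 0.176]
ft_force: [0.7, -0.2, 0.5]
finger_gap: 0.0854
finger_force: 0.0
```

```bash
python3 -c "
from h import *
go(.6012,-.2535,.015,10.1);print(bot.state()['dq'])"
```

```text
xyz cm [ 0.015 -0.021  0.058] r [ 0.0002  0.0005 -0.0006] pos [ 0.6011 -0.2537  0.0156] rot [1.7999e+02 3.0000e-02 1.0060e+01] F [ 0.7 -0.2  0.5] t 3.975 gap 0.08539332176677536 q [ 0.07  0.95  0.53  1.61 -0.64  0.76 -0.5 ]
[ 0.00039809 -0.00445626 -0.00050046  0.00037942  0.00082524 -0.00036597
 -0.00068288]
```

Excellent. Close, gently lift.

Emit:
apply_moves(
  grip_force=60,
  steps=[
    {"x":0,"y":0,"z":0,"rx":0,"ry":0,"rz":0,"hand":1},
    {"x":0,"y":0,"z":0,"rx":0,"ry":0,"rz":0,"hand":1},
    {"x":0,"y":0,"z":0,"rx":0,"ry":0,"rz":0,"hand":1},
    {"x":0,"y":0,"z":0,"rx":0,"ry":0,"rz":0,"hand":1},
    {"x":0,"y":0,"z":0,"rx":0,"ry":0,"rz":0,"hand":1},
    {"x":0,"y":0,"z":0,"rx":0,"ry":0,"rz":0,"hand":1},
  ],
)

```text
clock: 4.72
tool_pos: [0.6012, -0.2536, 0.0159]
ee_rot: [3.142, 0.0, 0.176]
ft_force: [-0.6, -0.3, 4.6]
finger_gap: 0.0478
finger_force: 63.2
```

```bash
python3 -c "
from h import *
go(.6012,-.2535,.105,10.1);print(bot.state()['finger_force'])"
```

```text
xyz cm [-3.000e-03 -1.000e-02 -8.906e+00] r [ 0.0001  0.0001 -0.0004] pos [ 0.6012 -0.2536  0.0159] rot [1.7999e+02 1.0000e-02 1.0070e+01] F [-0.6 -0.3  4.6] t 4.725 gap 0.047826227754344676 q [ 0.07  0.95  0.53  1.61 -0.64  0.76 -0.5 ]
63.172874450683594
```

Converted, -33.74 cm / 80 = -0.4218, -5.04 cm / 80 = -0.063, 0.032 rad / 6.2832 = 0.0051.

Emit:
apply_moves(
  steps=[
    {"x":0,"y":0,"z":-0.025,"rx":0,"ry":0,"rz":0,"hand":1},
    {"x":0,"y":0,"z":-0.0625,"rx":0,"ry":0,"rz":0,"hand":1},
    {"x":0,"y":0,"z":-0.1125,"rx":0,"ry":0,"rz":0,"hand":1},
    {"x":-0.0088,"y":-0.0588,"z":-0.1125,"rx":0,"ry":0,"rz":0.0008,"hand":1},
    {"x":-0.0175,"y":-0.1175,"z":-0.1125,"rx":0,"ry":0,"rz":0.0016,"hand":1},
    {"x":-0.0263,"y":-0.1763,"z":-0.1125,"rx":0,"ry":0,"rz":0.0024,"hand":1},
    {"x":-0.035,"y":-0.235,"z":-0.1125,"rx":0,"ry":0,"rz":0.0032,"hand":1},
    {"x":-0.0438,"y":-0.2938,"z":-0.1125,"rx":0,"ry":0,"rz":0.004,"hand":1},
    {"x":-0.0525,"y":-0.3525,"z":-0.1125,"rx":0,"ry":0,"rz":0.0048,"hand":1},
    {"x":-0.063,"y":-0.4,"z":-0.1125,"rx":0,"ry":0,"rz":0.0051,"hand":1},
    {"x":-0.063,"y":-0.4218,"z":-0.1125,"rx":0,"ry":0,"rz":0.0051,"hand":1},
    {"x":-0.063,"y":-0.4218,"z":-0.0875,"rx":0,"ry":0,"rz":0.0051,"hand":1},
    {"x":-0.063,"y":-0.4218,"z":-0.0625,"rx":0,"ry":0,"rz":0.0051,"hand":1},
    {"x":-0.063,"y":-0.4218,"z":-0.0625,"rx":0,"ry":0,"rz":0.0051,"hand":1},
    {"x":-0.063,"y":-0.4218,"z":-0.0625,"rx":0,"ry":0,"rz":0.0051,"hand":1},
    {"x":-0.063,"y":-0.4218,"z":-0.0625,"rx":0,"ry":0,"rz":0.0051,"hand":1},
    {"x":-0.063,"y":-0.4218,"z":-0.0625,"rx":0,"ry":0,"rz":0.0051,"hand":1},
  ],
)

```text
clock: 6.85
tool_pos: [0.4927, 0.07, 0.066]
ee_rot: [-3.141, -0.0, 0.144]
ft_force: [0.3, -0.4, -3.2]
finger_gap: 0.0481
finger_force: 62.8
```

```bash
python3 -c "
from h import *
go(.4926,.0698,.042,8.2);print(bot.state()['dq'])
b=cap('scene','pics/s1.png')['image'][140:290,170:370,::-1]; cv2.imwrite('pics/crop3.png',cv2.resize(b,(800,600),interpolation=cv2.INTER_CUBIC))"
```

```text
xyz cm [-0.009  0.015  2.399] r [-0.0004 -0.0001  0.0006] pos [0.4927 0.07   0.066 ] rot [-179.98   -0.      8.23] F [ 0.3 -0.4 -3.2] t 6.85 gap 0.04814292741862169 q [-0.55  0.72  0.57  2.05 -0.71  0.58 -0.9 ]
[-0.00136362  0.00052945 -0.00534049  0.00327961 -0.00370409 -0.00142424
  0.00396496]
```

View pics/crop3.png

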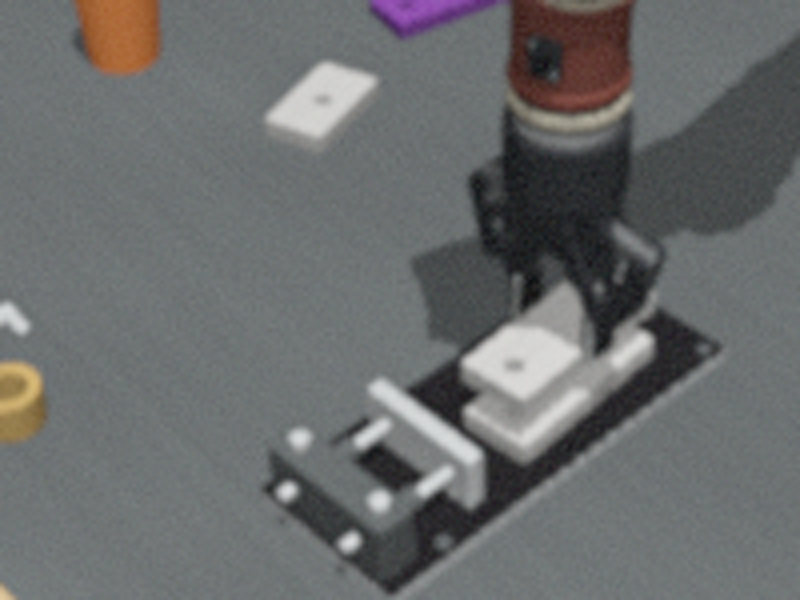

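The upper plate is held level above the twin. Its leftmost corner is at crop (462,366), hole at (514,366), and the twin's corner is at (465,412). I'll compare these numerically.

```bash
python3 -c "
from h import *
c=load('pics/s1.pkl')
def cp(u,v,z): return np.round(1000*px2w(c,170+(u+.5)/4-.5,140+(v+.5)/4-.5,z),1)[:2]
print(cp(462,366,.065),cp(465,412,.025),'hole',cp(514,366,.065),'low',cp(515,412,.025))"
```

```text
[562.9  56.6] [561.7  57.5] hole [538.6  77.3] low [537.8  77.9]
```

Converted, 2.45 cm / 80 = 0.0306, -0.05 cm / 80 = -0.0006.

Emit:
apply_moves(
  steps=[
    {"x":-0.0006,"y":0,"z":0.015,"rx":0,"ry":0,"rz":0,"hand":1},
    {"x":-0.0006,"y":0,"z":0.0263,"rx":0,"ry":0,"rz":0,"hand":1},
    {"x":-0.0006,"y":0,"z":0.0294,"rx":0,"ry":0,"rz":0,"hand":1},
    {"x":-0.0006,"y":0,"z":0.0306,"rx":0,"ry":0,"rz":0,"hand":1},
    {"x":-0.0006,"y":0,"z":0.0306,"rx":0,"ry":0,"rz":0,"hand":1},
    {"x":-0.0006,"y":0,"z":0.0306,"rx":0,"ry":0,"rz":0,"hand":1},
  ],
)

```text
clock: 7.65
tool_pos: [0.492, 0.0699, 0.041]
ee_rot: [-3.141, 0.0, 0.144]
ft_force: [0.1, -1.1, -2.0]
finger_gap: 0.0479
finger_force: 62.9
```

Emit:
apply_moves(
  steps=[
    {"x":0,"y":0,"z":0.0006,"rx":0,"ry":0,"rz":0,"hand":0.2},
    {"x":0,"y":0,"z":0,"rx":0,"ry":0,"rz":0,"hand":-0.2},
    {"x":0,"y":0,"z":0,"rx":0,"ry":0,"rz":0,"hand":-0.6},
    {"x":0,"y":0,"z":0,"rx":0,"ry":0,"rz":0,"hand":-1},
    {"x":0,"y":0,"z":0,"rx":0,"ry":0,"rz":0,"hand":-1},
    {"x":0,"y":0,"z":-0.0375,"rx":0,"ry":0,"rz":0,"hand":-1},
    {"x":0,"y":0,"z":-0.075,"rx":0,"ry":0,"rz":0,"hand":-1},
    {"x":0,"y":0,"z":-0.075,"rx":0,"ry":0,"rz":0,"hand":-1},
    {"x":0,"y":0,"z":-0.075,"rx":0,"ry":0,"rz":0,"hand":-1},
  ],
)

```text
clock: 8.78
tool_pos: [0.4913, 0.0702, 0.1005]
ee_rot: [-3.141, 0.002, 0.144]
ft_force: [0.0, -0.5, 0.1]
finger_gap: 0.0854
finger_force: 0.0
```

```bash
python3 -c "
from h import *
go(.4926,.0698,.042,8.2)
a=cap('top','pics/t2.png')['image']
b=cap('scene','pics/s2.png')['image'][185:270,270:360,::-1]; b=cv2.resize(b,(530,500),interpolation=cv2.INTER_CUBIC)
cv2.imwrite('pics/crop4.png',b)"
```

```text
xyz cm [0.134 0.064 5.846] r [-0.0009  0.002   0.001 ] pos [0.4913 0.0702 0.1005] rot [-1.7995e+02  1.1000e-01  8.2600e+00] F [ 0.  -0.5  0.1] t 8.775 gap 0.08540022430161547 q [-0.6   0.67  0.64  2.03 -0.65  0.66 -0.95]
```

View pics/crop4.png

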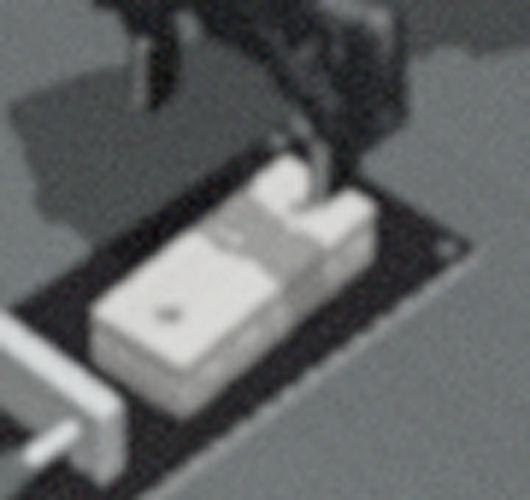

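The plates look flush: the upper's front edge at crop (93,335)–(183,390) lies right above the twin's with no visible step. Next I descend and grip both.

Converted, 7.5 cm / 80 = 0.0938, 6 cm / 80 = 0.075, 0.002 rad / 6.2832 = 0.0003.

Emit:
apply_moves(
  grip_force=50,
  steps=[
    {"x":0.0008,"y":0.0006,"z":0.0375,"rx":0,"ry":0.0003,"rz":0,"hand":-1},
    {"x":0.0008,"y":0.0006,"z":0.075,"rx":0,"ry":0.0003,"rz":0,"hand":-1},
    {"x":0.0008,"y":0.0006,"z":0.0938,"rx":0,"ry":0.0003,"rz":0,"hand":-1},
    {"x":0.0008,"y":0.0006,"z":0.0938,"rx":0,"ry":0.0003,"rz":0,"hand":-1},
    {"x":0.0008,"y":0.0006,"z":0.0938,"rx":0,"ry":0.0003,"rz":0,"hand":-1},
    {"x":0.0008,"y":0.0006,"z":0.0938,"rx":0,"ry":0.0003,"rz":0,"hand":0},
    {"x":0.0008,"y":0.0006,"z":0.0938,"rx":0,"ry":0.0003,"rz":0,"hand":0.1},
    {"x":0.0008,"y":0.0006,"z":0.0938,"rx":0,"ry":0.0003,"rz":0,"hand":0.2},
    {"x":0.0008,"y":0.0006,"z":0.0938,"rx":0,"ry":0.0003,"rz":0,"hand":0.5},
    {"x":0.0008,"y":0.0006,"z":0.0938,"rx":0,"ry":0.0003,"rz":0,"hand":1},
    {"x":0.0008,"y":0.0006,"z":0.0938,"rx":0,"ry":0.0003,"rz":0,"hand":1},
    {"x":0.0008,"y":0.0006,"z":0.0938,"rx":0,"ry":0.0003,"rz":0,"hand":1},
  ],
)

```text
clock: 10.38
tool_pos: [0.4929, 0.07, 0.0268]
ee_rot: [-3.14, -0.002, 0.144]
ft_force: [-1.1, 0.7, 6.9]
finger_gap: 0.0492
finger_force: 53.9
```

```bash
python3 -c "
from h import *
# fixture frame
o=np.array([.539,.0613]);a=np.radians(4.2);e=np.array([np.cos(a),np.sin(a)])
for u in (-45,-20,-9): print(u,o+u/1000*e); go(*(o+u/1000*e),bot.state()['tool_pos'][2],4.2)"
```

```text
-45 [0.49412085 0.05800428]
xyz cm [-0.049  1.207 -0.002] r [-0.0015 -0.0024  0.0708] pos [0.4929 0.07   0.0268] rot [-1.7992e+02 -1.4000e-01  8.2600e+00] F [-1.1  0.7  6.9] t 10.375 gap 0.0492182521884843 q [-0.5   0.78  0.49  2.06 -0.79  0.49 -0.84]
-20 [0.51905371 0.05983524]
xyz cm [2.445 1.384 0.004] r [-0.0015 -0.0024  0.0708] pos [0.4929 0.07   0.0268] rot [-1.7992e+02 -1.4000e-01  8.2600e+00] F [-1.1  0.7  6.9] t 10.375 gap 0.0492182521884843 q [-0.5   0.78  0.49  2.06 -0.79  0.49 -0.84]
-9 [0.53002417 0.06064086]
xyz cm [3.542 1.462 0.007] r [-0.0015 -0.0024  0.0708] pos [0.4929 0.07   0.0268] rot [-1.7992e+02 -1.4000e-01  8.2600e+00] F [-1.1  0.7  6.9] t 10.375 gap 0.0492182521884843 q [-0.5   0.78  0.49  2.06 -0.79  0.49 -0.84]
```

Converted, 3 cm / 80 = 0.0375, 2.4 cm / 80 = 0.03, 0.071 rad / 6.2832 = 0.0113.

Emit:
apply_moves(
  steps=[
    {"x":0,"y":0,"z":-0.0015,"rx":0,"ry":0,"rz":0,"hand":1},
    {"x":0,"y":0.0075,"z":-0.0015,"rx":0,"ry":0,"rz":0.0056,"hand":1},
    {"x":0,"y":0.0151,"z":-0.0015,"rx":-0.0002,"ry":-0.0003,"rz":0.0113,"hand":1},
    {"x":0.01,"y":0.0159,"z":-0.0015,"rx":-0.0002,"ry":-0.0003,"rz":0.0113,"hand":1},
    {"x":0.02,"y":0.0165,"z":-0.0015,"rx":-0.0002,"ry":-0.0003,"rz":0.0113,"hand":1},
    {"x":0.03,"y":0.0173,"z":-0.0015,"rx":-0.0002,"ry":-0.0003,"rz":0.0113,"hand":1},
    {"x":0.0375,"y":0.0178,"z":-0.0015,"rx":-0.0002,"ry":-0.0003,"rz":0.0113,"hand":1},
    {"x":0.0375,"y":0.0178,"z":-0.0015,"rx":-0.0002,"ry":-0.0003,"rz":0.0113,"hand":1},
    {"x":0.0375,"y":0.0178,"z":-0.0015,"rx":-0.0002,"ry":-0.0003,"rz":0.0113,"hand":1},
    {"x":0.0375,"y":0.0178,"z":-0.0015,"rx":-0.0002,"ry":-0.0003,"rz":0.0113,"hand":1},
  ],
)

```text
clock: 11.62
tool_pos: [0.5237, 0.0598, 0.0271]
ee_rot: [3.141, 0.002, 0.073]
ft_force: [-0.1, -0.1, -4.7]
finger_gap: 0.0492
finger_force: 52.7
```

```bash
python3 -c "
from h import *
o=np.array([.539,.0613]);a=np.radians(4.2);e=np.array([np.cos(a),np.sin(a)])
for u in (-9,6): go(*(o+u/1000*e),bot.state()['tool_pos'][2],4.2)
a=cap('top','pics/t3.png')['image'][160:260,225:325,::-1]
b=cap('scene','pics/s3.png')['image'][190:300,220:360,::-1]; 
cv2.imwrite('pics/crop5.png',cv2.resize(b,(763,600),interpolation=cv2.INTER_CUBIC))
cv2.imwrite('pics/crop6.png',cv2.resize(a,(600,600),interpolation=cv2.INTER_CUBIC))"
```

```text
xyz cm [ 0.637 -0.041 -0.001] r [ 0.0005  0.0017 -0.0006] pos [0.5237 0.0598 0.0271] rot [1.7997e+02 1.0000e-01 4.1600e+00] F [-0.1 -0.1 -4.7] t 11.625 gap 0.04918819352580547 q [-0.5   0.82  0.54  1.98 -0.78  0.57 -0.91]
xyz cm [ 2.137 -0.042 -0.004] r [ 0.0005  0.0017 -0.0006] pos [0.5237 0.0598 0.0271] rot [1.7997e+02 1.0000e-01 4.1600e+00] F [-0.1 -0.1 -4.7] t 11.625 gap 0.04918819352580547 q [-0.5   0.82  0.54  1.98 -0.78  0.57 -0.91]
```

View pics/crop5.png

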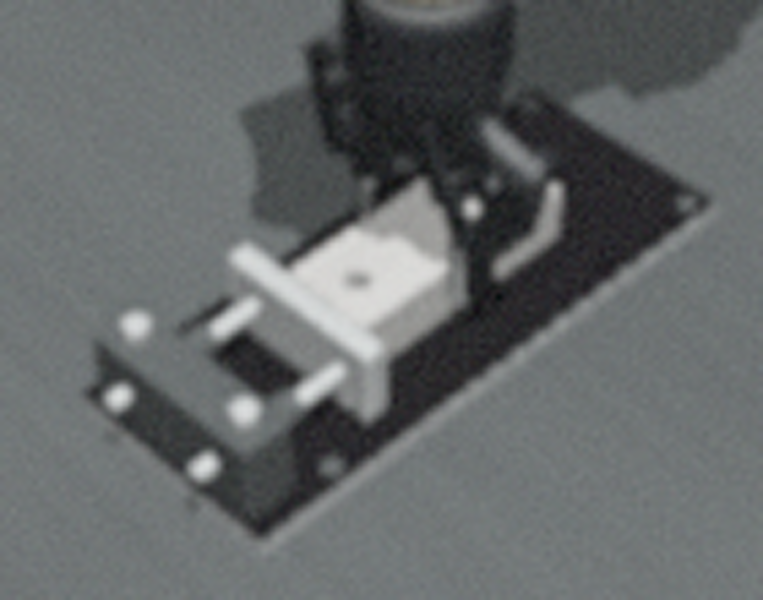

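View pics/crop6.png

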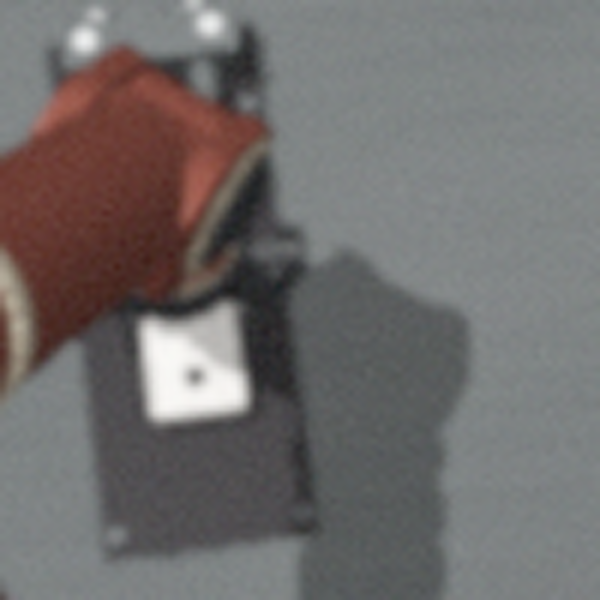

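The pile sits just short of the stop, squarely held. In the top crop the rear plate corners are (152,424) and (250,407), hole (195,376), bed rear corners (105,560) and (316,527). I'll check centring, per camera.

```bash
python3 -c "
from h import *
c=load('pics/t3.pkl')
def T(u,v,z): return 1000*px2w(c,225+(u+.5)/6-.5,160+(v+.5)/6-.5,z)[:2]
d=load('pics/s3.pkl'); k=763/140
def S(u,v,z): return 1000*px2w(d,220+(u+.5)/k-.5,190+(v+.5)/k-.5,z)[:2]
a=np.radians(4.2);n=np.array([-np.sin(a),np.cos(a)]);e=np.array([np.cos(a),np.sin(a)])
def f(l,P): print(l,[(round(float(p@e),1),round(float(p@n),1)) for p in P])
f('T bed',[T(105,560,.01),T(316,527,.01)]);f('T screws',[T(116,535,.01),T(302,514,.01)])
f('T rear',[T(152,424,.04),T(250,407,.04)]);f('T hole',[T(195,376,.04)])
f('S hole',[S(357,279,.04)]);f('S screws',[S(687,202,.01),S(331,466,.01)]);f('S pad',[S(232,255,.053),S(368,357,.053)])
f('S bed',[S(712,203,.01),S(262,540,.01)])
g=c['image'].min(axis=2)[160:260,225:325]; 
print(o:=np.array([539,61.3])@e,np.array([539,61.3])@n)
import sys"
```

```text
T bed [(390.0, 80.7), (392.8, -37.4)]
T screws [(402.9, 73.1), (401.0, -30.6)]
T rear [(457.1, 44.8), (459.4, -9.5)]
T hole [(480.5, 18.3)]
S hole [(571.6, 21.1)]
S screws [(400.2, 74.1), (639.6, 74.3)]
S pad [(610.2, -20.3), (610.6, 68.2)]
S bed [(392.1, 83.1), (689.2, 83.5)]
542.0420047079068 21.659989202065795
```

```bash
cat > prof.py <<'E'
from h import *
import sys
a=np.radians(4.2);n=np.array([-np.sin(a),np.cos(a)]);e=np.array([np.cos(a),np.sin(a)])
def prof(f,u0,u1,v0,v1,z,k=.25):
    "mean grey along v over u0..u1; returns strongest gradient positions"
    c=load(f); g=c['image'].mean(axis=2).astype(np.float32)
    V=np.arange(v0,v1,k); U=np.arange(u0,u1,1.)
    P=np.array([[w2px(c,[*(u*e+v*n)/1000,z]) for v in V] for u in U],np.float32)
    I=cv2.remap(g,P[...,0].copy(),P[...,1].copy(),cv2.INTER_CUBIC).mean(0)
    I=cv2.GaussianBlur(I[None],(0,0),1.5/k)[0]
    d=np.gradient(I,V); i=[j for j in range(2,len(V)-2) if abs(d[j])==abs(d[j-2:j+3]).max() and abs(d[j])>2.]
    return [(round(float(V[j]),1),round(float(d[j]),1)) for j in i]
if __name__=='__main__':
    print('T3 plate',prof('pics/t3.pkl',462,475,-30,70,.04))
    print('T0 plate yaw4? bed',prof('pics/top0.pkl',410,420,-60,100,.01))
    print('T3 bed',prof('pics/t3.pkl',410,440,-60,100,.01))
    print('T0 pad',prof('pics/top0.pkl',608,612,-60,110,.053))
    print('S3 plate',prof('pics/s3.pkl',575,585,-30,70,.04))
    print('S0 pad',prof('pics/scene0.pkl',608,612,-50,100,.053))
    print('S0 bed',prof('pics/scene0.pkl',410,430,-60,110,.01))
    print('S3 pad',prof('pics/s3.pkl',608,612,-50,100,.053))
E
python3 prof.py
```

```text
T3 plate [(-9.8, 21.4), (46.5, -18.7)]
T0 plate yaw4? bed [(-41.0, -5.8), (80.5, 4.7)]
T3 bed [(-38.8, -5.1), (-28.8, 3.4), (80.0, 5.1)]
T0 pad [(-38.8, -7.0), (-26.8, 16.3), (45.2, 2.1), (68.8, -15.6), (78.8, 6.2)]
S3 plate [(-14.0, -9.6), (-6.8, 21.9), (17.2, -2.4), (25.8, 2.8), (46.5, -9.4), (66.5, -14.4)]
S0 pad [(-22.2, 11.1), (70.5, -10.5), (79.0, -11.4)]
S0 bed [(-35.0, -8.6), (-8.8, 12.6), (46.2, -10.6), (82.5, 13.3), (90.8, -4.0)]
S3 pad [(-21.5, 11.7), (70.5, -10.1), (78.8, -12.0)]
```

Converted, 0.6 cm / 80 = 0.0075, -0.28 cm / 80 = -0.0035, 0.0015 rad / 6.2832 = 0.0002.

Emit:
apply_moves(
  steps=[
    {"x":0.0013,"y":-0.0018,"z":0.0008,"rx":0,"ry":0.0002,"rz":0,"hand":1},
    {"x":0.0038,"y":-0.0035,"z":0.001,"rx":0,"ry":0.0002,"rz":0,"hand":1},
    {"x":0.0075,"y":-0.0035,"z":0.001,"rx":0,"ry":0.0002,"rz":0,"hand":1},
    {"x":0.0075,"y":-0.0035,"z":0.001,"rx":0,"ry":0.0002,"rz":0,"hand":1},
    {"x":0.0075,"y":-0.0035,"z":0.001,"rx":0,"ry":0.0002,"rz":0,"hand":1},
    {"x":0.0075,"y":-0.0035,"z":0.001,"rx":0,"ry":0.0002,"rz":0,"hand":1},
  ],
)

```text
clock: 12.48
tool_pos: [0.5307, 0.0633, 0.0268]
ee_rot: [3.141, -0.002, 0.073]
ft_force: [-0.3, 1.0, 5.1]
finger_gap: 0.0495
finger_force: 53.9
```

```bash
python3 -c "
from h import *
from prof import prof,e,n
for t,z in(('top',.04),('scene',.04)): cap(t,f'pics/{t}4.png')
s=bot.state();p=np.array(s['tool_pos'])[:2]*1000;print(p@e,p@n,s['tool_pos'],np.degrees(s['ee_rot']),s['ft_force'])
print(prof('pics/top4.pkl',468,482,-30,70,.04));print(prof('pics/top4.pkl',410,440,-60,100,.01))
print(prof('pics/scene4.pkl',582,592,-30,70,.04));print(prof('pics/scene4.pkl',608,612,-50,100,.053))
for u in (400,470,530,650,680): print(u,prof('pics/top0.pkl',u,u+8,65,95,.01),prof('pics/top0.pkl',u,u+8,-55,-30,.01))
"
```

```text
533.9769472489585 24.210263170103417 [0.53076982 0.06325275 0.02684117] [ 1.79984969e+02 -1.31720558e-01  4.18304959e+00] [-0.15951107  1.26189882  4.38732786]
[(-7.2, 20.8), (49.2, -18.0)]
[(-38.5, -4.9), (-25.8, 3.4), (80.2, 5.2)]
[(-13.0, -7.8), (-3.5, 18.7), (20.2, -3.3), (28.2, 3.5), (49.5, -8.1), (67.5, -9.0)]
[(-21.5, 11.9), (70.2, -10.1), (80.0, -14.1)]
400 [(69.2, 4.5), (76.5, -2.0), (84.0, 2.4)] [(-42.8, -4.0), (-34.2, 3.2)]
470 [(79.8, 5.2)] [(-40.5, -5.6)]
530 [(67.2, -7.4), (80.8, 5.4)] [(-40.8, -6.2)]
650 [(78.8, 6.1)] [(-40.8, -6.1)]
680 [(68.8, -6.9), (71.8, -7.0), (81.0, 5.3)] [(-39.2, -6.7), (-32.5, 4.0)]
```

Converted, 0.9 cm / 80 = 0.0113, -0.03 cm / 80 = -0.0004, -0.002 rad / 6.2832 = -0.0003.

Emit:
apply_moves(
  steps=[
    {"x":0.0025,"y":0,"z":-0.0004,"rx":0,"ry":-0.0003,"rz":0,"hand":1},
    {"x":0.005,"y":0,"z":-0.0004,"rx":0,"ry":-0.0003,"rz":0,"hand":1},
    {"x":0.0075,"y":0,"z":-0.0004,"rx":0,"ry":-0.0003,"rz":0,"hand":1},
    {"x":0.01,"y":0,"z":-0.0004,"rx":0,"ry":-0.0003,"rz":0,"hand":1},
    {"x":0.0113,"y":0,"z":-0.0004,"rx":0,"ry":-0.0003,"rz":0,"hand":1},
    {"x":0.0113,"y":0,"z":-0.0004,"rx":0,"ry":-0.0003,"rz":0,"hand":1},
    {"x":0.0113,"y":0,"z":-0.0004,"rx":0,"ry":-0.0003,"rz":0,"hand":1},
  ],
)

```text
clock: 13.45
tool_pos: [0.536, 0.0635, 0.0268]
ee_rot: [-3.141, 0.007, 0.072]
ft_force: [-6.2, -0.5, 9.7]
finger_gap: 0.0491
finger_force: 54.5
```

Converted, 0.3 cm / 80 = 0.0038, -0.06 cm / 80 = -0.0008, 0.007 rad / 6.2832 = 0.0011.

Emit:
apply_moves(
  steps=[
    {"x":0.0013,"y":0,"z":-0.0008,"rx":0,"ry":0.0006,"rz":0,"hand":1},
    {"x":0.0025,"y":0,"z":-0.0008,"rx":0,"ry":0.0011,"rz":0,"hand":1},
    {"x":0.0038,"y":0,"z":-0.0008,"rx":0,"ry":0.0011,"rz":0,"hand":1},
    {"x":0.0038,"y":0,"z":-0.0008,"rx":0,"ry":0.0011,"rz":0,"hand":1},
    {"x":0.0038,"y":0,"z":-0.0008,"rx":0,"ry":0.0011,"rz":0,"hand":1},
    {"x":0.0038,"y":0,"z":-0.0008,"rx":0,"ry":0.0011,"rz":0,"hand":1},
  ],
)

```text
clock: 14.2
tool_pos: [0.5376, 0.0637, 0.0268]
ee_rot: [-3.14, 0.003, 0.072]
ft_force: [-6.9, -0.7, 8.2]
finger_gap: 0.049
finger_force: 54.3
```

```bash
python3 -c "
from h import *
from prof import prof,e,n
for t in('top','scene'): cap(t,f'pics/{t}5.png')
s=bot.state();p=np.array(s['tool_pos'])[:2]*1000;print(p@e,p@n,s['tool_pos'],np.degrees(s['ee_rot']),s['ft_force'],s['torque'])
import prof as P
P.e,P.n=n,e   # swap: profile along pushing direction
# pad top front edge: scan along u at v~ -15..-8 and 55..62
for f in('pics/scene0.pkl','pics/scene4.pkl','pics/scene5.pkl'):
    print(f,P.prof(f,-14,-8,580,650,.053),P.prof(f,55,62,580,650,.053))
"
```

```text
540.792172160561 24.14748159600031 [0.53757134 0.06368928 0.02684811] [-1.79929436e+02  1.79254087e-01  4.14720120e+00] [-6.2812945  -0.671203    8.66346314] [ 0.02133258  1.36665052 -0.02505178]
pics/scene0.pkl [(599.2, 13.9), (613.8, -12.1)] [(582.8, -10.3), (591.8, -11.4), (598.8, 24.2), (613.5, -12.9), (621.2, 3.7), (637.5, -4.0)]
pics/scene4.pkl [(583.5, 5.8), (599.2, 13.8), (613.2, -11.6)] [(600.0, 5.0), (613.5, -13.3), (621.8, 4.1), (637.8, -4.8), (645.0, -3.2)]
pics/scene5.pkl [(592.2, 5.0), (605.0, 13.6), (619.8, -13.0)] [(605.8, 5.9), (619.5, -13.2), (626.8, 4.3), (644.0, -7.6)]
```

Converted, 0.6 cm / 80 = 0.0075, 0.45 cm / 80 = 0.0056, 0.006 rad / 6.2832 = 0.001.

Emit:
apply_moves(
  steps=[
    {"x":0.0019,"y":0,"z":-0.0006,"rx":0,"ry":0.0005,"rz":0,"hand":1},
    {"x":0.0038,"y":0,"z":-0.0006,"rx":0,"ry":0.001,"rz":0,"hand":1},
    {"x":0.0056,"y":0,"z":-0.0006,"rx":0,"ry":0.001,"rz":0,"hand":1},
    {"x":0.0075,"y":0,"z":-0.0006,"rx":0,"ry":0.001,"rz":0,"hand":1},
    {"x":0.0075,"y":0,"z":-0.0006,"rx":0,"ry":0.001,"rz":0,"hand":1},
    {"x":0.0075,"y":0,"z":-0.0006,"rx":0,"ry":0.001,"rz":0,"hand":1},
    {"x":0.0075,"y":0,"z":-0.0006,"rx":0,"ry":0.001,"rz":0,"hand":1},
  ],
)

```text
clock: 15.18
tool_pos: [0.5413, 0.0639, 0.0268]
ee_rot: [-3.14, 0.002, 0.072]
ft_force: [-9.6, -0.3, 8.5]
finger_gap: 0.0492
finger_force: 54.4
```

```bash
cat > pad.py <<'E'
from h import *
import prof as P
s=bot.state();p=np.array(s['tool_pos'])[:2]*1000;print(p@P.e,p@P.n,s['tool_pos'],np.degrees(s['ee_rot']),s['ft_force'],s['torque'])
e,n=P.e,P.n; import sys
f=f'pics/scene{sys.argv[1]}'; cap('scene',f+'.png'); P.e,P.n=n,e
print(P.prof(f+'.pkl',-14,-8,590,660,.053),P.prof(f+'.pkl',55,62,590,660,.053))
P.e,P.n=e,n; u=p@e+50
print('plate v',P.prof(f+'.pkl',u-4,u+4,-30,70,.04))
E
python3 pad.py 6
```

```text
544.5673714014342 24.106230839264306 [0.54133943 0.06392463 0.02684549] [-1.79901820e+02  1.00134470e-01  4.14697023e+00] [-9.59937534 -0.31787212  8.49588278] [-0.10957617  1.9747434  -0.01656794]
[(596.2, 5.8), (609.0, 13.4), (623.2, -12.4)] [(608.8, 5.3), (623.2, -13.2), (631.0, 3.9), (646.2, -8.0)]
plate v [(-13.0, -10.0), (-4.0, 22.5), (19.2, -5.1), (29.0, 4.8), (49.0, -9.2), (67.2, -7.9)]
```

Converted, 0.4 cm / 80 = 0.005, 0.3 cm / 80 = 0.0038, 0.004 rad / 6.2832 = 0.0006.

Emit:
apply_moves(
  steps=[
    {"x":0.0019,"y":0,"z":-0.0008,"rx":0,"ry":0.0005,"rz":0,"hand":1},
    {"x":0.0038,"y":0,"z":-0.001,"rx":0,"ry":0.0006,"rz":0,"hand":1},
    {"x":0.005,"y":0,"z":-0.001,"rx":0,"ry":0.0006,"rz":0,"hand":1},
    {"x":0.005,"y":0,"z":-0.001,"rx":0,"ry":0.0006,"rz":0,"hand":1},
    {"x":0.005,"y":0,"z":-0.001,"rx":0,"ry":0.0006,"rz":0,"hand":1},
    {"x":0.005,"y":0,"z":-0.001,"rx":0,"ry":0.0006,"rz":0,"hand":1},
    {"x":0.005,"y":0,"z":-0.001,"rx":0,"ry":0.0006,"rz":0,"hand":1},
  ],
)

```text
clock: 16.1
tool_pos: [0.5436, 0.0641, 0.0269]
ee_rot: [-3.14, 0.002, 0.072]
ft_force: [-13.4, -1.4, 6.7]
finger_gap: 0.0489
finger_force: 54.1
```

```bash
python3 pad.py 7; python3 -c "
import cv2
a=cv2.imread('pics/scene7.png')[190:290,225:345]; cv2.imwrite('pics/crop7.png',cv2.resize(a,(720,600),interpolation=cv2.INTER_CUBIC))"
```

```text
546.8145005135666 24.11566748840843 [0.54357983 0.06409861 0.02687332] [-1.79892521e+02  8.78476927e-02  4.14066597e+00] [-13.39459777  -1.35133237   6.68309757] [-2.92923799e-01  2.37683009e+00  2.02090840e-03]
[(597.5, 5.8), (611.8, 13.9), (625.5, -13.3)] [(612.0, 5.4), (625.2, -13.6), (632.2, 3.6), (648.2, -7.9)]
plate v [(-25.5, 2.5), (-12.2, -9.6), (-3.8, 22.4), (20.2, -4.7), (29.5, 4.7), (49.2, -9.0), (67.5, -9.3)]
```

View pics/crop7.png

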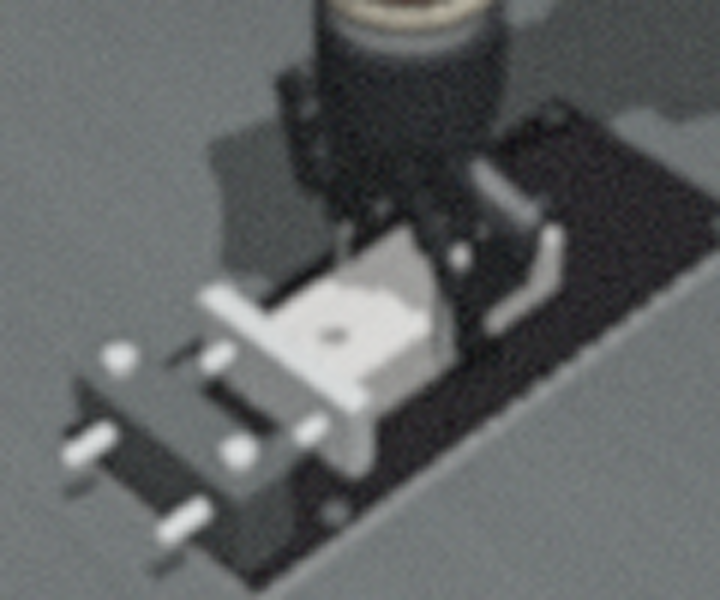

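The pad is about 12 mm in: front edge at crop (205,290)–(362,395), rods protruding behind the anchor. The pile is square against it. Last check: flushness, from the crop 4 corners.

```bash
python3 -c "
from h import *
from prof import e,n
c=load('pics/s2.pkl')
for l,q in (('L',[(93,312,.04),(93,340,.025),(93,366,.01)]),('N',[(183,366,.04),(183,392,.025),(183,418,.01)])):
  for u,v,z in q:
    p=1000*px2w(c,270+(u+.5)/5.89-.5,185+(v+.5)/5.882-.5,z)[:2]; print(l,z,(p@e).round(1),(p@n).round(1))
b=load('pics/scene7.pkl')['image'][225:275,270:310,::-1]; cv2.imwrite('pics/crop8.png',cv2.resize(b,(480,600),interpolation=cv2.INTER_CUBIC))
"; python3 -c "
from h import *
c=cap('top','pics/t8.png')['image'][195:250,235:290,::-1]; d=np.clip((c.astype(float)-120)*1.9,0,255).astype(np.uint8)
cv2.imwrite('pics/crop9.png',cv2.resize(d,(600,600),interpolation=cv2.INTER_CUBIC))"
```

```text
L 0.04 563.4 13.6
L 0.025 564.7 14.8
L 0.01 565.4 15.3
N 0.04 559.1 62.7
N 0.025 559.4 63.2
N 0.01 559.8 63.9
```

View pics/crop9.png

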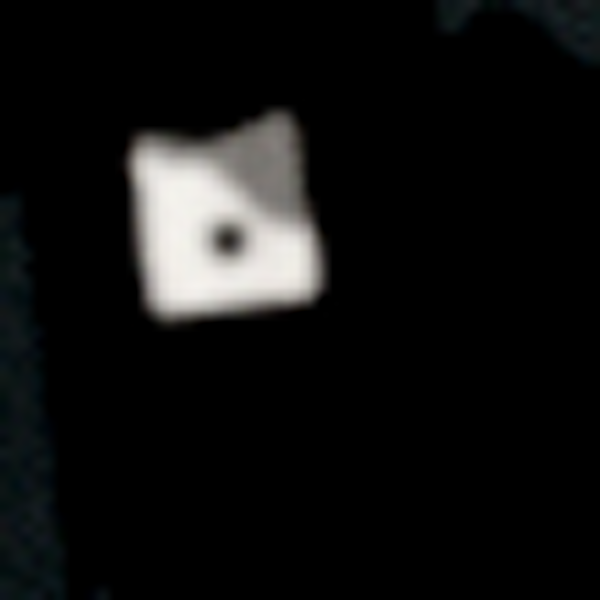

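```bash
python3 -c "
from h import *
print(bot.state()['ft_force'],bot.state()['clock']); print(bot.finish_job())"
```

```text
[-11.56805675  -1.67143042   7.01294801] 16.2
the job is handed in; nothing more can be done
None
```

I handed the job in at 16.2 s with the two plates stacked and still held against the sprung stop. The stop is about 12 mm in (about 10 N of spring force), the pile is centred to within about 1 mm, and any step between the plates is at most about 1 mm by the pictures; nothing else on the bench was touched.

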